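# Turn a slide tray face up against the slide warmer

## Robot

A 7-joint arm with a two-finger parallel gripper is mounted at the origin on the work surface. World frame = base frame: x ahead of the robot, y to its left, z up, the work surface at z = 0. Lengths are in m, angles in degrees, forces in N, time in s.
With the tool pointing down it reaches from about 0.425 to 0.875 m from the base axis. Payload 4.7 kg.
Tool frame: the origin (TCP) lies midway between the tips of the shut fingers; the grasp point (between the pads) lies 19 mm behind it; z points along the fingers, y is the direction in which the jaws open and shut (so a half turn about z gives the same grasp; the last joint's range is limited). The gripper opens to 87 mm and grips with 3 to 60 N. Pads are 19 mm wide; open, the fingers measure 117 mm over their backs; the gripper's body (75 mm by 190 mm) begins 51 mm behind the grasp point.
Start: joints at [71.511, 18.392, -4.016, 83.108, 1.295, 78.541, -3.26], TCP at [0.215, -0.614, 0.223] pointing down, gripper open.
Joint ranges: [-163.93, 163.93], [-17.29, 119.83], [-79.2, 71.16], [3.27, 140.29], [-89.18, 269.18], [5.43, 117.66], [-154.24, 154.24]. Speed limits (degrees/s): [147.25, 147.25, 180, 180, 180, 180, 180].

## Interface

Orientations are given as [roll, pitch, yaw] about the fixed x, y, z axes, in that order (R = Rz(yaw) Ry(pitch) Rx(roll)).
In Python, from cell import env gives the robot as it stands.
- The arm moves only by the tool apply_moves, never from a script. Its argument "targets" is a list of rows, each a list of 2 entries, a list of its own where there are three numbers: the shift along the world's x, y, z in mm, then the turn, a rotation vector about the world's x, y, z in rad. A call has 1 to 8 rows; each row is the pose to reach, as a shift and turn from the pose commanded when the call began; what a row does not reach only later rows make up. A row lasts 1/10 s, in which the tool goes at most 50 mm and 8.59 degrees, less where a joint would pass 70% of its speed; a pose out of reach is approached as far as the arm can. A call with a gripper value outside its range is refused whole. "hand" is the finger opening in mm, from 0 to 87, set as the call begins (left out, the last holds). The fingers move at their own pace and stop on an object; "squeeze" is the grip in N (left out, the last holds). Time passes only in rows, so rows that repeat a pose let the fingers close. It gives the time, the measured TCP pose, the force and the opening at its end, in the units of the state.
- env.get_obs(): the state, without advancing time (a new reading comes with each control period).
- env.read_camera(name): name is "scene" or "top"; returns a dict with "image" (384x512x3 uint8, red, green, blue), "camera_matrix" (3x3 intrinsics, pixels), "camera_from_world" (4x4, takes a point from world to camera coordinates). Camera axes: x right, y down, z forward; pixel columns grow to the right and rows downward; lengths in m; the calibration is good to about 2 mm. A picture is of the moment at which its call begins. There is no depth.
- env.sign_off(): hands the job in, once; it reports no verdict.
Trained networks look in a picture, given as the dict that the camera call returned (one of the last four; its "shot" number tells which), for a name from the list of things; names that differ only in an ending like _2 or _b are one class to them, and where a whole thing is asked for, a point or a joint stands for the part that bears it (a point fixed in the world has none). Each returns a list of dicts, best first, with "conf" (0 to 1); they miss things now and then, are a little off and sometimes report something else, mostly with a low value. They report only what shows in the picture. A call takes as long as a camera call. They do not tell look-alikes from the thing itself.
- env.regions_of(picture, target): "region" (384x512 bool, what is visible of it) and "rect" ([left, top, right, bottom] in pixels, round what is visible of it).
The state is a dict: "time_s": time; "qpos": joint angles; "joint_velocities": joint speeds; "effort": joint torques, N m; "tool_pos": TCP position; "tool_rot": TCP orientation; "force": force on the tool from outside, world axes, zero at the start; "wrist_torque": the same for the moment, N m; "grip_width": finger opening in m.
Only numpy, scipy, OpenCV 4.12 (cv2) and the standard library are available. Lean on these libraries where they do the work, as an engineer would, in place of code of your own. Each camera call takes 0.05 s, during which the arm holds its last target. There are 200 camera calls.

## Task

The aluminium slide tray lies face down on the bench. Without gripping it or picking it up, push it gently along the bench into the upward-curving front of the slide warmer until it rides up and stands leaning there, then push its raised end back from behind so that it flips over and lies flat on the bench in front of the warmer, face up. Leave the other things where they are.

Things in the scene. Friction and masses are not known exactly. Their poses are not given: they have to be found in the camera images.
- warmer: Low white box with aluminium top, fixed. Origin: bench height, middle of the line where its front meets the bench; x level into the warmer, y along the front, z up. Front: polished slippery steel, 260 mm wide, hollow-curved like a slide: x, z = 0, 0; 11, 4; 22, 10; 33, 19; 43, 31; ridge at 63, 66 mm. Then a flat top (z 66) to x 178 mm, free within 70 mm either side of the middle.
- ridge (a point): Middle of the warmer's ridge (upper edge of its curved front), 63 mm in from the warmer's origin and 66 mm above the bench, with the warmer's axes. The tray, lower end at the foot of the front, leans here at about 46 degrees, its upper end sticking out behind at 100 mm height, and stays when let go.
- tray: Loose aluminium plate, 140 mm long (x), 100 wide (y), 10 thick, 110 to 220 g. One side is the plain back; the other, the face, has a rim and three ribs, 5 mm deep. Starts face down, z up out of the back, x roughly towards the warmer. Origin: middle of the face side (back at z 10 mm). Face up: z points down, origin 10 mm above the bench. Pushed past upright it falls over by itself.
- tray_far (a point): Middle of the tray's end edge nearer the warmer (70 mm along own x from the tray's middle, half-way through its thickness): the end that rides up.
- tray_near (a point): Middle of the tray's other end edge (70 mm against own x, half-way through its thickness): the end to push first; it stays on the bench.
- rack: Bystander: open white slide rack, 100 x 50 x 35 mm high, origin under its middle.
- bottle: Bystander: amber bottle, 48 mm wide, 100 mm tall, origin under its middle.
- dish: Bystander: flat round dish, 60 mm wide, 16 mm high, origin under its middle.
- slidebox: Bystander: closed blue slide box, 85 x 36 x 30 mm high, origin under its middle.
- beaker: Bystander: small glass beaker, 56 mm wide, 70 mm tall, origin under its middle.
- magnet: Bystander: dark steel weight with a knob, 36 mm wide, 52 mm tall, standing on the warmer's top, origin under its middle.
- jar: Bystander: small glass jar, 44 mm wide, 55 mm tall, standing on the warmer's top, origin under its middle.
There are look-alikes about, which are no part of the job. Of the things like the tray, leave any that is red; of the rest the larger one is meant.

How it is judged:
By the outcome, as a careful person would: the job done as asked, in the order asked, and still so for the second after the job is handed in, with the robot touching nothing.
It also fails if it takes over 51 s, if anything falls off the work surface, if the arm or the gripper's body presses on something with over 40 N, if the wrist force passes 120 N, or if a joint passes its speed limit or range.

## Working session

There is one attempt and no reset: what is moved stays moved. The work goes in short steps, Python scripts to look and compute and a tool call to move; the robot and the scene stay as the last step left them, time stands still between calls to the robot, and variables do not carry over. Pictures are saved under pics/ and viewed, about 8 in all and at most 12, crops included, and the job is handed in when it is done.

Besides the shell and the picture viewer there is one more tool, called after ">>>" by a JSON object that holds its "method" and its "body", one argument or row to a line. apply_moves: Moves the arm, as the interface text tells. Its arguments: {"type":"object","properties":{"targets":{"type":"array","items":{"type":"array"}},"hand":{"type":"number"},"squeeze":{"type":"number"}},"required":["targets"]}

```bash
ls; mkdir -p pics
cat > h.py <<'E'
import numpy as np, cv2
from cell import env
def snap(n,tag):
    p=env.read_camera(n); cv2.imwrite(f'pics/{tag}.png',p['image'][:,:,::-1]); return p
def proj(p,X):
    X=np.atleast_2d(X); T=p['camera_from_world']; c=X@T[:3,:3].T+T[:3,3]; u=c@p['camera_matrix'].T; return u[:,:2]/u[:,2:]
def unproj(p,uv,z):
    uv=np.atleast_2d(uv).astype(float); T=p['camera_from_world']; R=T[:3,:3]; o=-R.T@T[:3,3]
    d=np.c_[uv,np.ones(len(uv))]@np.linalg.inv(p['camera_matrix']).T@R
    return o+d*((z-o[2])/d[:,2])[:,None]
E
python3 - <<'E'
from h import *
np.set_printoptions(precision=4,suppress=True)
o=env.get_obs(); print(o['time_s'],o['tool_pos'],o['tool_rot'],o['force'],o['grip_width'])
ps={}
for n in('top','scene'):
    p=snap(n,n+'0'); ps[n]=p; T=p['camera_from_world']; print(n,'cam at',-T[:3,:3].T@T[:3,3])
    for t in('warmer','tray','rack','bottle','dish','slidebox','beaker','magnet','jar'):
        for r in env.regions_of(p,t)[:3]:
            c=r['region'].astype(np.uint8); m=cv2.findContours(c,0,2)[0]; m=max(m,key=cv2.contourArea)
            b=cv2.boxPoints(cv2.minAreaRect(m)); print(t,round(r['conf'],2),r['rect'], np.round(unproj(p,b,0.01 if t=='tray' else 0.066 if t in('warmer','jar','magnet') else 0.03)[:,:2],3).tolist() if n=='top' else '')
cv2.imwrite('pics/both.png',np.hstack([cv2.resize(ps[n]['image'],(400,300))[:,:,::-1] for n in ps]))
E
```

```text
pics
0.0 [ 0.2146 -0.613   0.2215] [-179.8903    0.0064   19.2986] [ 0.1448 -0.2448 -0.342 ] 0.08717860765987877
top cam at [0.4367 0.0111 0.8825]
tray 0.79 [334.6, 168.3, 383.2, 213.2] [[0.518, -0.17], [0.581, -0.25], [0.523, -0.293], [0.461, -0.214]]
tray 0.69 [239.9, 158.5, 302.4, 208.0] [[0.489, 0.063], [0.591, 0.047], [0.568, -0.091], [0.468, -0.075]]
tray 0.58 [319.2, 257.4, 388.3, 331.4] [[0.304, -0.132], [0.361, -0.217], [0.238, -0.299], [0.183, -0.215]]
rack 0.84 [211.5, 213.4, 255.5, 239.2] [[0.4, 0.123], [0.449, 0.117], [0.436, 0.018], [0.386, 0.025]]
bottle 0.91 [241.1, 98.5, 262.9, 132.2] [[0.73, 0.058], [0.731, 0.011], [0.668, 0.01], [0.667, 0.057]]
dish 0.96 [278.4, 117.0, 299.4, 139.3] [[0.665, -0.013], [0.708, -0.055], [0.67, -0.093], [0.627, -0.052]]
slidebox 0.88 [279.5, 226.0, 312.3, 249.0] [[0.387, -0.034], [0.423, -0.037], [0.418, -0.123], [0.382, -0.12]]
slidebox 0.3 [237.9, 159.0, 302.7, 209.9] [[0.487, 0.062], [0.586, 0.048], [0.565, -0.089], [0.467, -0.074]]
beaker 0.9 [319.2, 118.4, 348.1, 145.2] [[0.691, -0.127], [0.692, -0.191], [0.627, -0.191], [0.626, -
[... 269 characters left out ...]
3], [0.533, 0.265], [0.509, 0.214], [0.47, 0.232]]
scene cam at [1.1229 0.5486 0.5697]
warmer 0.69 [212.2, 222.0, 363.3, 322.2] 
tray 0.74 [170.0, 180.1, 204.3, 197.6] 
tray 0.69 [226.5, 154.6, 269.8, 176.3] 
tray 0.56 [206.8, 202.7, 272.2, 240.1] 
rack 0.78 [271.6, 194.5, 312.4, 224.2] 
bottle 0.57 [188.5, 220.5, 215.3, 266.7] 
bottle 0.33 [327.4, 206.5, 349.4, 242.3] 
dish 0.77 [171.0, 227.9, 194.7, 248.1] 
slidebox 0.9 [238.0, 176.2, 267.0, 199.5] 
beaker 0.76 [150.8, 190.0, 174.6, 225.7] 
magnet 0.74 [207.5, 198.0, 269.7, 240.8] 
magnet 0.72 [248.6, 253.1, 268.3, 281.0] 
magnet 0.27 [213.0, 219.7, 364.4, 324.3] 
jar 0.58 [325.1, 210.9, 347.0, 240.3] 
jar 0.23 [214.4, 222.2, 362.9, 323.5]
```

View pics/top0.png

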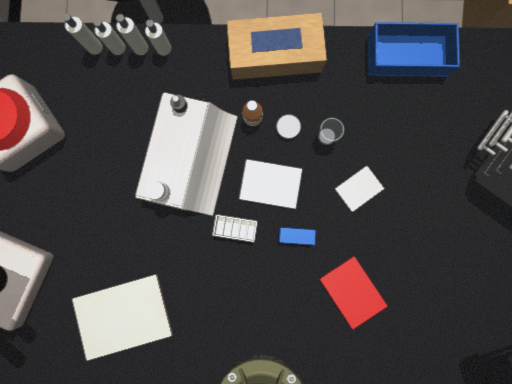

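View pics/scene0.png

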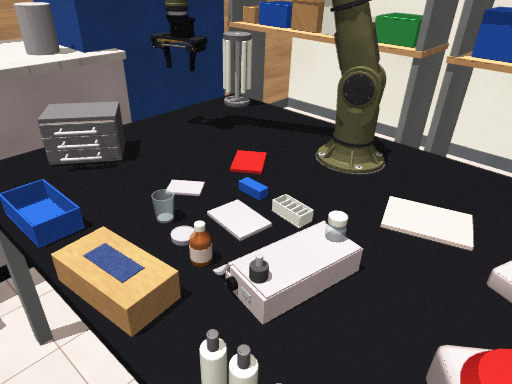

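The tray is the white plate at (271,184) in the top image. The red plate (353,292) and the small white one (360,188) are look-alikes. The warmer's front foot runs from about (236,113) to (213,214), with its ridge from (208,103) to (183,210). Next I'll zoom in to get the corners.

Run:
```python
from h import *
np.set_printoptions(precision=4,suppress=True)
import scipy.optimize as so
p=env.read_camera('top'); im=p['image']; g=cv2.cvtColor(im,7)
s=env.read_camera('scene')
# tray: threshold component
_,b=cv2.threshold(g,100,255,0)
n,l,st,c=cv2.connectedComponentsWithStats(b)
k=l[184,271]; m=(l==k).astype(np.uint8); print(st[k])
r=cv2.minAreaRect(max(cv2.findContours(m,0,2)[0],key=cv2.contourArea)); B=cv2.boxPoints(r)
B=(B-B.mean(0))*(1+1/np.array(r[1]).mean())+B.mean(0)
W=unproj(p,B,.01)[:,:2]; print(B,W,np.linalg.norm(W-np.roll(W,1,0),axis=1)); 
# warmer
k=l[150,190]; print(st[k])
cv2.imwrite('pics/crop.png',cv2.resize(im[80:230,125:325,::-1],None,fx=4,fy=4,interpolation=2))
# fit warmer model: outline silhouette by hull points
pr=np.array([[0,0],[11,4],[22,10],[33,19],[43,31],[63,66],[178,66],[178,0]])/1000
def mod(q,cam):
    x,y,a=q; P=np.array([[px,sy*.13,pz] for sy in(-1,1) for px,pz in pr]); c,s_=np.cos(a),np.sin(a)
    return proj(cam,np.c_[x+c*P[:,0]-s_*P[:,1],y+s_*P[:,0]+c*P[:,1],P[:,2]])
def mask(uv): 
    M=np.zeros((384,512),np.uint8); cv2.fillConvexPoly(M,cv2.convexHull(np.round(uv*16).astype(np.int32)),1,shift=4); return M
k1=[]
for cam in(p,s):
    gg=cv2.cvtColor(cam['image'],7); k1.append(gg)
F=unproj(p,[[236,113],[213,214]],0)[:,:2]; d=F[0]-F[1]; print('front',F,np.linalg.norm(d))
f=F.mean(0); a=np.arctan2(d[0],-d[1])  # x axis into warmer (+y-ish)
a=np.arctan2(d[1],d[0])+np.pi/2
wm=(b[:,:]>0)&(l==l[150,190]); wm=wm.astype(np.uint8); wm=mask(cv2.findContours(wm,0,2)[0][0][:,0].astype(float)) if 0 else wm
def cost(q): 
    return np.sum(mask(mod(q,p))!=wm)
q=so.minimize(cost,[*f,a],method='Nelder-Mead',options=dict(initial_simplex=np.array([f[0],f[1],a])+np.array([[0,0,0],[.01,0,0],[0,.01,0],[0,0,.05]]))); print(q.x,np.rad2deg(q.x[2]),q.fun,cost([*f,a]))
q=q.x
o=im[:,:,::-1].copy()
for i in range(8):
    u=mod(q,p); cv2.line(o,*[tuple(map(int,np.round(v*16))) for v in(u[i],u[8+i])],(0,0,255),1,cv2.LINE_AA,4)
cr=cv2.resize(o[80:230,125:325],None,fx=3,fy=3,interpolation=2)
o=s['image'][:,:,::-1].copy()
for i in range(8):
    u=mod(q,s); cv2.line(o,*[tuple(map(int,np.round(v*16))) for v in(u[i],u[8+i])],(0,0,255),1,cv2.LINE_AA,4)
cv2.polylines(o,[np.round(proj(s,np.c_[W,[.01]*4])*16).astype(np.int32)],True,(0,255,0),1,cv2.LINE_AA,4)
c2=cv2.resize(o[180:330,180:380],None,fx=3,fy=3,interpolation=2)
cv2.imwrite('pics/fit.png',cv2.resize(np.vstack([cr,c2]),None,fx=.66,fy=.66))
```

```text
[ 239  159   63   50 2382]
[[237.6599 199.1919]
 [244.7567 157.7938]
 [302.9745 167.774 ]
 [295.8778 209.1721]] [[ 0.4882  0.0664]
 [ 0.5919  0.0513]
 [ 0.5696 -0.0938]
 [ 0.4666 -0.0774]] [0.1454 0.1048 0.1469 0.1043]
[ 135   92  102  124 8514]
front [[0.7089 0.0769]
 [0.4506 0.1276]] 0.26320889979134093
[0.5741 0.1018 1.3558] 77.68063895572737 249.0 518
```

View pics/fit.png

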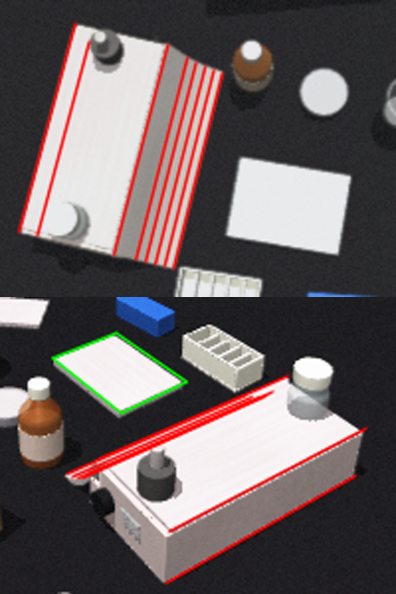

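The warmer fit agrees in both views: origin (0.574, 0.102), x axis at 77.7°. The tray is centred at about (0.529, -0.013) with yaw 81°, and its far end is 50 mm from the foot. I'll move behind the near end.

>>> {"method": "apply_moves", "body": {
  "targets": [
    [[146, 245, 0], [0, 0, 0.5]],
    [[293, 489, 0], [0, 0, 1.019]],
    [[293, 489, 0], [0, 0, 1.019]],
    [[293, 489, 0], [0, 0, 1.019]],
    [[293, 489, 0], [0, 0, 1.019]],
    [[293, 489, 0], [0, 0, 1.019]],
    [[293, 489, 0], [0, 0, 1.019]],
    [[293, 489, 0], [0, 0, 1.019]]
  ],
  "hand": 50
}}

```text
time_s: 1.9
tool_pos: [0.4211, -0.2686, 0.223]
tool_rot: [180.0, 0.1, 77.8]
force: [0.9, -0.4, 0.3]
grip_width: 0.0505
```

>>> {"method": "apply_moves", "body": {
  "targets": [
    [[0, 0, 0], [0, 0, 0]],
    [[0, 0, 0], [0, 0, 0]],
    [[0, 0, 0], [0, 0, 0]]
  ]
}}

```text
time_s: 2.2
tool_pos: [0.4196, -0.2717, 0.2226]
tool_rot: [-180.0, 0.0, 77.6]
force: [-0.7, -0.9, -0.2]
grip_width: 0.0502
```

>>> {"method": "apply_moves", "body": {
  "targets": [
    [[44, 74, -20], [0, 0, 0]],
    [[66, 111, -60], [0, 0, 0]],
    [[88, 147, -100], [0, 0, 0]],
    [[88, 147, -140], [0, 0, 0]],
    [[88, 147, -170], [0, 0, 0]],
    [[88, 147, -190], [0, 0, 0]],
    [[88, 147, -205], [0, 0, 0]],
    [[88, 147, -210], [0, 0, 0]]
  ]
}}

```text
time_s: 3.0
tool_pos: [0.507, -0.1249, 0.011]
tool_rot: [-179.8, 0.0, 77.5]
force: [0.6, 0.6, -0.1]
grip_width: 0.0501
```

```bash
cat >> h.py <<'E'
O=np.array([.574,.1018]); A=np.deg2rad(77.7); RW=np.array([[np.cos(A),-np.sin(A)],[np.sin(A),np.cos(A)]])
def tow(xy): return (np.atleast_2d(xy)-O)@RW
def tool():
    o=env.get_obs(); print('t',o['time_s'],'tool W mm',np.round(tow(o['tool_pos'][:2])[0]*1000,1),'z',round(o['tool_pos'][2]*1000,1),'rot',np.round(o['tool_rot'],1),'F',np.round(o['force'],1))
def view(tag):
    t=snap('top',tag+'t'); s=snap('scene',tag+'s')
    cv2.imwrite(f'pics/{tag}.png',np.hstack([cv2.resize(t['image'][70:260,120:350,::-1],None,fx=1.74,fy=2.1,interpolation=2),cv2.resize(s['image'][130:320,150:380,::-1],None,fx=1.74,fy=2.1,interpolation=2)])); return t,s
E
python3 -c "
from h import *
tool(); view('a')"
```

```text
t 3.0 tool W mm [-235.8   17.2] z 11.0 rot [-179.8    0.    77.5] F [ 0.6  0.6 -0.1]
```

View pics/a.png

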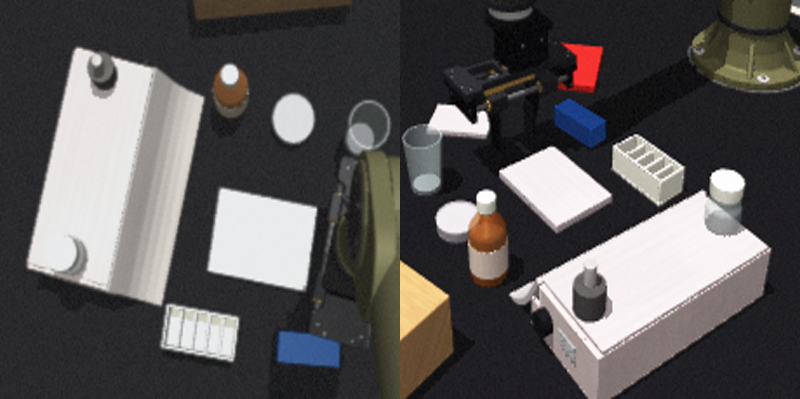

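Both views show the fingers behind the tray's near end, with nothing else disturbed. I'll lower slightly and start pushing.

>>> {"method": "apply_moves", "body": {
  "targets": [
    [[0, 0, -6], [0, 0, 0]],
    [[4.3, 19.5, -6], [0, 0, 0]],
    [[5.8, 26.4, -6], [0, 0, 0]],
    [[7, 32.2, -6], [0, 0, 0]],
    [[8.3, 38.1, -6], [0, 0, 0]],
    [[9.6, 44, -6], [0, 0, 0]],
    [[11.1, 50.8, -6], [0, 0, 0]],
    [[12.8, 58.6, -6], [0, 0, 0]]
  ]
}}

```text
time_s: 3.9
tool_pos: [0.5214, -0.0648, 0.0067]
tool_rot: [180.0, 0.0, 77.6]
force: [-0.0, -1.6, 1.4]
grip_width: 0.05
```

>>> {"method": "apply_moves", "body": {
  "targets": [
    [[1.3, 5.9, 0], [0, 0, 0]],
    [[2.6, 11.7, 0], [0, 0, 0]],
    [[3.8, 17.6, 0], [0, 0, 0]],
    [[5.1, 23.5, 0], [0, 0, 0]],
    [[6.4, 29.3, 0], [0, 0, 0]],
    [[6.4, 29.3, 0], [0, 0, 0]]
  ]
}}

```text
time_s: 4.5
tool_pos: [0.5277, -0.0339, 0.0065]
tool_rot: [180.0, -0.1, 77.8]
force: [-0.3, 0.0, -0.4]
grip_width: 0.0496
```

```bash
python3 -c "
from h import *
tool(); p,s=view('b')
g=cv2.cvtColor(p['image'],7); 
for r in env.regions_of(p,'tray')[:3]:
    m=r['region'].astype(np.uint8); b=cv2.boxPoints(cv2.minAreaRect(cv2.findNonZero(m))); print(round(r['conf'],2),np.round(tow(unproj(p,b,.01)[:,:2])*1000).tolist())"
```

```text
t 4.5 tool W mm [-142.4   16.3] z 6.5 rot [ 1.80e+02 -1.00e-01  7.78e+01] F [-0.3  0.  -0.4]
0.9 [[10.0, 68.0], [13.0, -34.0], [-102.0, -35.0], [-103.0, 67.0]]
0.66 [[-277.0, -6.0], [-343.0, -83.0], [-398.0, -33.0], [-332.0, 43.0]]
0.5 [[-397.0, 196.0], [-413.0, 183.0], [-461.0, 242.0], [-445.0, 255.0]]
```

View pics/b.png

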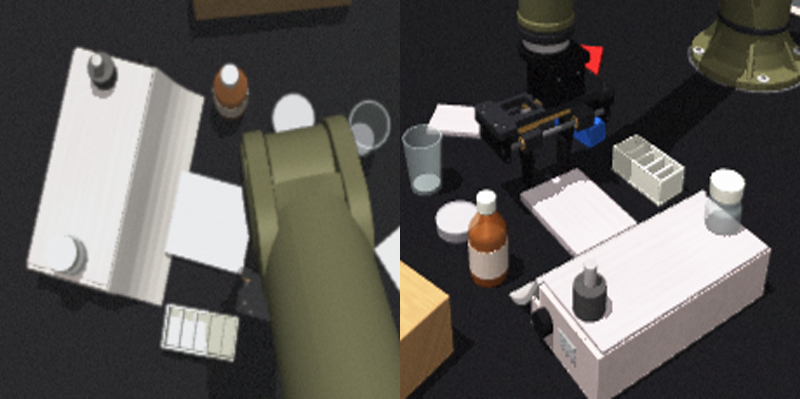

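The tray is now square to the warmer, with its far end just on the foot (x≈10 mm, y centred at 17). I'll keep pushing.

>>> {"method": "apply_moves", "body": {
  "targets": [
    [[1.5, 6.8, -1], [0, 0, 0]],
    [[3, 13.7, -2], [0, 0, 0]],
    [[4.5, 20.5, -2.5], [0, 0, 0]],
    [[6, 27.4, -2.5], [0, 0, 0]],
    [[7.5, 34.2, -2.5], [0, 0, 0]],
    [[9, 41, -2.5], [0, 0, 0]],
    [[10.5, 47.9, -2.5], [0, 0, 0]],
    [[12, 54.7, -2.5], [0, 0, 0]]
  ]
}}

```text
time_s: 5.45
tool_pos: [0.5394, 0.0204, 0.0038]
tool_rot: [-180.0, -0.0, 77.7]
force: [-0.1, -1.1, -1.0]
grip_width: 0.0497
```

>>> {"method": "apply_moves", "body": {
  "targets": [
    [[1.3, 5.9, 0], [0, 0, 0]],
    [[2.6, 11.7, 0], [0, 0, 0]],
    [[3.8, 17.6, 0], [0, 0, 0]],
    [[5.1, 23.5, 0], [0, 0, 0]],
    [[6.4, 29.3, 0], [0, 0, 0]],
    [[7.7, 35.2, 0], [0, 0, 0]],
    [[7.7, 35.2, 0], [0, 0, 0]]
  ]
}}

```text
time_s: 6.15
tool_pos: [0.5475, 0.0559, 0.0043]
tool_rot: [180.0, -0.1, 77.8]
force: [0.5, 0.6, 0.6]
grip_width: 0.0501
```

```bash
python3 -c "
from h import *
tool(); p,s=view('c')"
```

```text
t 6.15 tool W mm [-50.5  16.1] z 4.3 rot [ 1.80e+02 -1.00e-01  7.78e+01] F [0.5 0.6 0.6]
```

View pics/c.png

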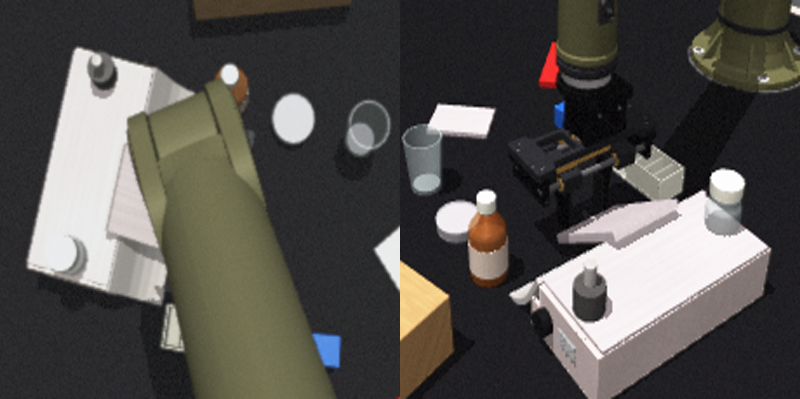

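The tray is riding up past the ridge and is still square. The last 33 mm brings its lower end to the foot.

>>> {"method": "apply_moves", "body": {
  "targets": [
    [[1.1, 4.9, 0], [0, 0, 0]],
    [[2.1, 9.8, 0], [0, 0, 0]],
    [[3.2, 14.7, 0], [0, 0, 0]],
    [[4.3, 19.5, 0], [0, 0, 0]],
    [[5.3, 24.4, 0], [0, 0, 0]],
    [[6.4, 29.3, 0], [0, 0, 0]],
    [[7, 32.2, 0], [0, 0, 0]],
    [[7, 32.2, 0], [0, 0, 0]]
  ]
}}

```text
time_s: 7.05
tool_pos: [0.5543, 0.0875, 0.0041]
tool_rot: [180.0, -0.0, 77.7]
force: [-0.5, -1.0, 0.5]
grip_width: 0.0501
```

```bash
python3 -c "
from h import *
tool(); p,s=view('d')"
```

```text
t 7.05 tool W mm [-18.2  16.2] z 4.1 rot [180.   -0.   77.7] F [-0.5 -1.   0.5]
```

View pics/d.png

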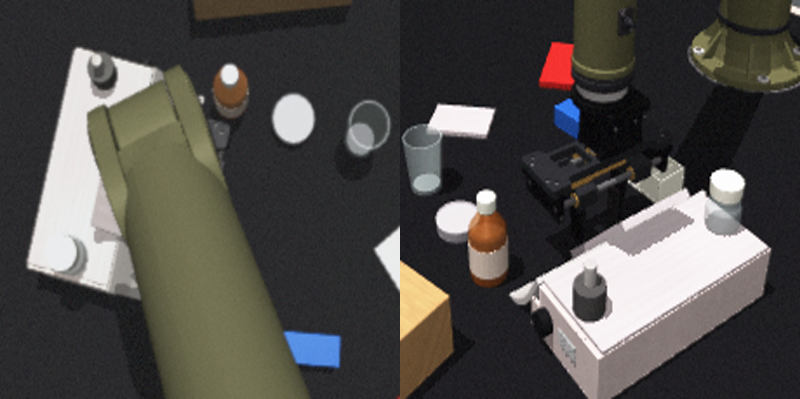

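>>> {"method": "apply_moves", "body": {
  "targets": [
    [[-1, -5, 0], [0, 0, 0]],
    [[-4, -20, 0], [0, 0, 0]],
    [[-11, -49, 0], [0, 0, 0]],
    [[-11, -49, 45], [0, 0, 0]],
    [[-11, -49, 95], [0, 0, 0]],
    [[-11, -49, 145], [0, 0, 0]],
    [[-11, -49, 190], [0, 0, 0]],
    [[-11, -49, 206], [0, 0, 0]]
  ]
}}

```text
time_s: 7.95
tool_pos: [0.5454, 0.0364, 0.2155]
tool_rot: [179.5, -0.0, 77.6]
force: [0.8, 0.7, 0.3]
grip_width: 0.0498
```

```bash
cat >> h.py <<'E'
def wpt(w): # warmer frame mm -> world
    w=np.atleast_2d(w)/1000.; return np.c_[w[:,:2]@RW.T+O,w[:,2]]
def overlay(s,foot,ang,y,tag):
    a=np.deg2rad(ang); n=[-np.sin(a),np.cos(a)]; o=s['image'][:,:,::-1].copy()
    for off in (0,10):
        L=[[foot+d*np.cos(a)+off*n[0],y+e,d*np.sin(a)+off*n[1]] for d,e in((0,-50),(140,-50),(140,50),(0,50))]
        cv2.polylines(o,[np.round(proj(s,wpt(L))*16).astype(np.int32)],True,(0,255,0) if off else (0,0,255),1,cv2.LINE_AA,4)
    cv2.imwrite(f'pics/{tag}.png',np.hstack([cv2.resize(i[150:300,180:380],(400,300),interpolation=2) for i in(o,s['image'][:,:,::-1])]))
E
python3 -c "
from h import *
tool(); p,s=view('e'); overlay(s,0,46.3,17,'e2')"
```

```text
t 7.95 tool W mm [-70.  14.] z 215.5 rot [179.5  -0.   77.6] F [0.8 0.7 0.3]
```

View pics/e2.png

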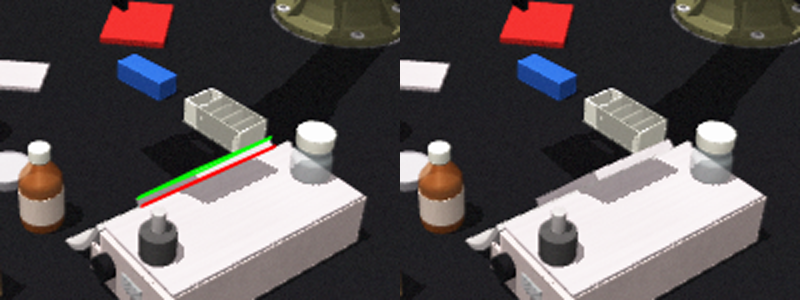

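The tray model at 46.3° with its foot at 0 overlays the picture exactly, so the tray stands leaning untouched. Next I'll go over and behind it with the fingers tilted 20°.

>>> {"method": "apply_moves", "body": {
  "targets": [
    [[8, 40, 5], [0, 0, 0]],
    [[16, 80, 5], [-0.1, 0.022, 0]],
    [[24, 120, 5], [-0.2, 0.044, 0]],
    [[32, 160, 5], [-0.3, 0.065, 0]],
    [[38.7, 191, 5], [-0.341, 0.0744, 0]],
    [[38.7, 191, 0], [-0.341, 0.0744, 0]],
    [[38.7, 191, -30], [-0.341, 0.0744, 0]],
    [[38.7, 191, -40], [-0.341, 0.0744, 0]]
  ]
}}

```text
time_s: 8.85
tool_pos: [0.5805, 0.2264, 0.1656]
tool_rot: [-179.7, 20.3, 77.8]
force: [-0.1, -0.7, -0.4]
grip_width: 0.0502
```

>>> {"method": "apply_moves", "body": {
  "targets": [
    [[0, 0, 0], [0, 0, 0]],
    [[0, 0, 0], [0, 0, 0]]
  ]
}}

```text
time_s: 9.05
tool_pos: [0.5822, 0.2271, 0.1704]
tool_rot: [180.0, 20.0, 77.6]
force: [0.0, 0.1, 1.1]
grip_width: 0.0502
```

```bash
python3 -c "
from h import *
tool()"
```

```text
t 9.05 tool W mm [124.2  18.7] z 170.4 rot [180.   20.   77.6] F [0.  0.1 1.1]
```

>>> {"method": "apply_moves", "body": {
  "targets": [
    [[0, 0, -20], [0, 0, 0]],
    [[0, 0, -40], [0, 0, 0]],
    [[0, 0, -55], [0, 0, 0]],
    [[0, 0, -68], [0, 0, 0]],
    [[0, 0, -77], [0, 0, 0]],
    [[0, 0, -84], [0, 0, 0]],
    [[0, 0, -84], [0, 0, 0]]
  ]
}}

```text
time_s: 9.75
tool_pos: [0.5816, 0.2284, 0.0853]
tool_rot: [-179.9, 20.0, 77.7]
force: [-0.3, 0.6, 1.0]
grip_width: 0.0501
```

```bash
python3 -c "
from h import *
tool(); p,s=view('f'); overlay(s,0,46.3,17,'f2')"
```

```text
t 9.75 tool W mm [125.3  19.5] z 85.3 rot [-179.9   20.    77.7] F [-0.3  0.6  1. ]
```

View pics/f2.png

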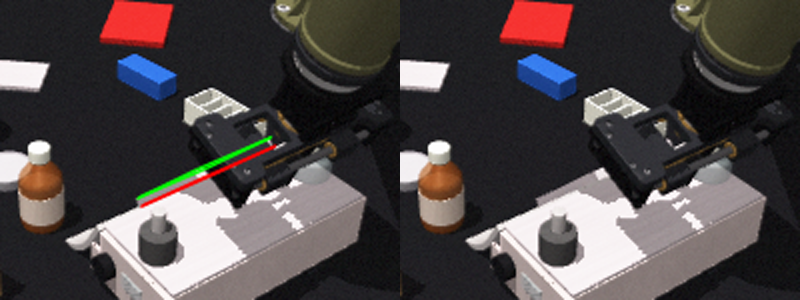

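The fingers are behind the raised end, between the jar and the magnet, and neither has been touched. Now I'll push back and up along the arc.

>>> {"method": "apply_moves", "body": {
  "targets": [
    [[-1.7, -7.8, 0], [0, 0, 0]],
    [[-3.2, -14.7, 0], [0, 0, 0]],
    [[-4.5, -20.5, 0], [0, 0, 0]],
    [[-5.5, -25.4, 2], [0, 0, 0]],
    [[-6.6, -30.3, 6], [0, 0, 0]],
    [[-7.7, -35.2, 10], [0, 0, 0]],
    [[-8.7, -40.1, 13], [0, 0, 0]],
    [[-9.8, -44.9, 16], [0, 0, 0]]
  ]
}}

```text
time_s: 10.65
tool_pos: [0.5722, 0.1834, 0.1026]
tool_rot: [180.0, 20.0, 77.7]
force: [0.4, 0.0, -1.2]
grip_width: 0.0502
```

```bash
python3 -c "
from h import *
tool(); p,s=view('g'); overlay(s,0,57,17,'g2')"
```

```text
t 10.65 tool W mm [79.4 19.2] z 102.6 rot [180.   20.   77.7] F [ 0.4  0.  -1.2]
```

View pics/g2.png

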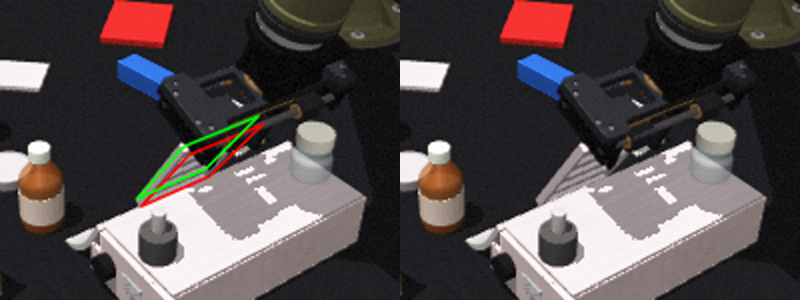

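The tray has rotated to about 57° about its foot as modelled, and the ribs are visible. I'll continue.

>>> {"method": "apply_moves", "body": {
  "targets": [
    [[-1.3, -5.9, 3], [0, 0, 0]],
    [[-2.6, -11.7, 6], [0, 0, 0]],
    [[-3.8, -17.6, 9], [0, 0, 0]],
    [[-5.1, -23.4, 11], [0, 0, 0]],
    [[-6.4, -29.3, 13], [0, 0, 0]],
    [[-7.7, -35.2, 15], [0, 0, 0]],
    [[-9, -41, 16], [0, 0, 0]],
    [[-10.2, -46.9, 17], [0, 0, 0]]
  ]
}}

```text
time_s: 11.55
tool_pos: [0.5618, 0.1363, 0.1192]
tool_rot: [180.0, 20.0, 77.7]
force: [-0.1, -0.4, -0.1]
grip_width: 0.0501
```

```bash
python3 -c "
from h import *
tool(); p,s=view('h'); overlay(s,0,80,17,'h2')"
```

```text
t 11.55 tool W mm [31.1 19.3] z 119.2 rot [180.   20.   77.7] F [-0.1 -0.4 -0.1]
```

View pics/h2.png

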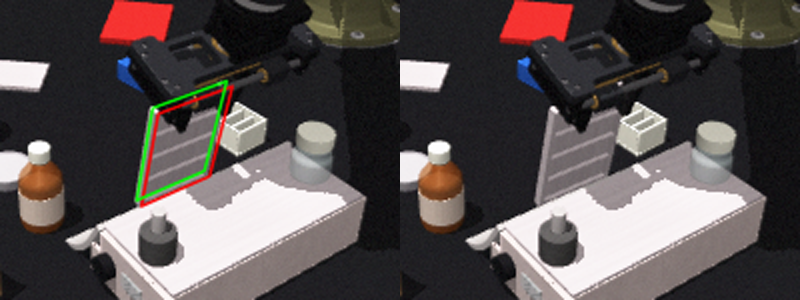

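The tray is near upright at about 80°, face and ribs towards the warmer. Next, past upright.

>>> {"method": "apply_moves", "body": {
  "targets": [
    [[-1.5, -6.8, 0], [0, 0, 0]],
    [[-3, -13.7, 0], [0, 0, 0]],
    [[-4.3, -19.5, 0], [0, 0, 0]],
    [[-5.5, -25.4, 0], [0, 0, 0]],
    [[-6.8, -31.3, 0], [0, 0, 0]],
    [[-8.1, -37.1, 0], [0, 0, 0]],
    [[-9.4, -43, 0], [0, 0, 0]],
    [[-10.7, -48.9, 0], [0, 0, 0]]
  ]
}}

```text
time_s: 12.45
tool_pos: [0.5511, 0.0874, 0.1191]
tool_rot: [180.0, 20.0, 77.7]
force: [0.0, 0.5, 0.3]
grip_width: 0.0503
```

>>> {"method": "apply_moves", "body": {
  "targets": [
    [[0, 0, 0], [0, 0, 0]],
    [[0, 0, 0], [0, 0, 0]],
    [[0, 0, 0], [0, 0, 0]],
    [[0, 0, 0], [0, 0, 0]]
  ]
}}

```text
time_s: 12.85
tool_pos: [0.5513, 0.0884, 0.1191]
tool_rot: [180.0, 20.0, 77.7]
force: [-0.7, -0.2, 0.0]
grip_width: 0.05
```

```bash
python3 -c "
from h import *
tool(); p,s=view('i')"
```

```text
t 12.85 tool W mm [-18.   19.3] z 119.1 rot [180.   20.   77.7] F [-0.7 -0.2  0. ]
```

View pics/i.png

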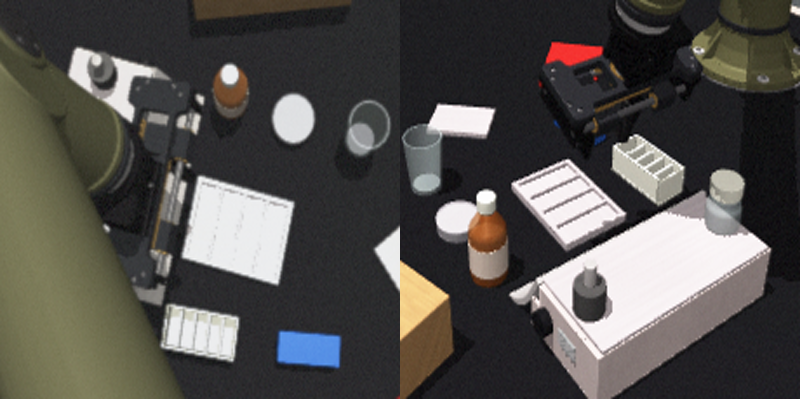

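The tray lies face up and flat in front of the warmer, and the bystanders are unmoved. I'll raise the hand clear, check numerically, then hand in.

>>> {"method": "apply_moves", "body": {
  "targets": [
    [[0, 0, 30], [0, 0, 0]],
    [[0, 0, 60], [0, 0, 0]],
    [[0, 0, 90], [0, 0, 0]],
    [[0, 0, 110], [0, 0, 0]],
    [[0, 0, 110], [0, 0, 0]],
    [[0, 0, 110], [0, 0, 0]]
  ]
}}

```text
time_s: 13.55
tool_pos: [0.5512, 0.0881, 0.2288]
tool_rot: [180.0, 20.0, 77.7]
force: [0.2, -0.1, 0.5]
grip_width: 0.0497
```

Run:
```python
from h import *
tool(); p=env.read_camera('top'); s=env.read_camera('scene')
print('warmer frame mm',[np.round(tow(unproj(p,cv2.boxPoints(cv2.minAreaRect(cv2.findNonZero(r['region'].astype(np.uint8)))),.01)[:,:2])*1000).tolist() for r in env.regions_of(p,'tray')[:1]])
s0=cv2.imread('pics/scene0.png')[:,:,::-1]; t0=cv2.imread('pics/top0.png')[:,:,::-1]
for q,n in((p,'top'),(s,'scene')):
    for t in('rack','bottle','dish','slidebox','beaker','magnet','jar'):
        r=env.regions_of(q,t)[:1]; print(n,t,[np.round(x['rect']).tolist() for x in r])
```

```text
t 13.55 tool W mm [-18.2  19.3] z 228.8 rot [180.   20.   77.7] F [ 0.2 -0.1  0.5]
warmer frame mm [[[-289.0, 217.0], [-360.0, 144.0], [-463.0, 243.0], [-393.0, 315.0]]]
top rack [[212.0, 215.0, 257.0, 240.0]]
top bottle [[241.0, 98.0, 262.0, 132.0]]
top dish [[278.0, 116.0, 301.0, 142.0]]
top slidebox [[280.0, 230.0, 311.0, 247.0]]
top beaker [[318.0, 117.0, 345.0, 143.0]]
top magnet [[170.0, 94.0, 186.0, 107.0]]
top jar []
scene rack [[272.0, 195.0, 313.0, 226.0]]
scene bottle [[187.0, 218.0, 214.0, 267.0]]
scene dish [[171.0, 228.0, 192.0, 246.0]]
scene slidebox [[238.0, 176.0, 265.0, 198.0]]
scene beaker [[150.0, 190.0, 173.0, 227.0]]
scene magnet [[248.0, 252.0, 270.0, 282.0]]
scene jar [[327.0, 209.0, 347.0, 241.0]]
```

All the bystanders are where they started. In the top view the arm hides the jar, but the scene view shows it in place.

```bash
python3 -c "
from h import *
print(env.sign_off())"
```

```text
the job is handed in; nothing more can be done
None
```

The tray now lies flat and face up on the bench in front of the warmer, and I handed the job in after about 14 s of robot time (limit 51 s).

- **Riding up:** I pushed the tray's near end with two fingertips, without gripping it, until it rode up the warmer's front. Once let go, it stood leaning at about 46°, and a model of the tray at that angle overlaid the picture closely.
- **Flipping:** I moved the hand behind the raised end and pushed it back past upright, and it fell over by itself.

**Last checks:**
- **Tray:** a picture from each camera, taken after the fall, shows it flat with its ribs upward. My final position measurement of it did not work: the detector returned a different plate (the red one, judging by its place). So its resting place rests on those pictures alone.
- **Other things:** the seven bystanders are within a few pixels of where they started. In the final top view the arm hid the jar, so I checked the jar only in the scene view.
- **Robot:** the hand was raised clear, with the tool 229 mm above the bench and touching nothing. The force readings I saw stayed below about 3 N.

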